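# Free a jammed battery pack from a feed chute

### The job

A green battery pack is jammed under the side lips of the sloping feed chute, and a stray orange coil bobbin lies in the chute above it. First take the bobbin out and put it in the red bin; then nudge the pack back up the chute along the floor until it is wholly clear of the lips, lift it out and set it down gently, without dropping it, flat in the blue tray, terminal side up. Leave the meter, jar and screwdriver where they are.

Things in the scene. Friction and masses are not known exactly. Their poses are not given: they have to be found in the camera images.
- chute: Fixed feed chute, aluminium floor 280 mm long sloping 12 degrees between blue walls (4 mm thick, 58 mm apart inside), on a grey stand (base 100 x 270 mm). Origin: mid-width in the middle of the floor's top surface, 74 mm above the bench. The frame is tilted with the floor: +y points uphill along the floor, z square to it, x across. Low end open; at the high end a stop 14 mm high, 4 mm thick.
- chute_low (a point): point on the chute floor, mid-width, at the open low end (45 mm above the bench). From here 115 mm up the floor each side is roofed by a steel lip, its underside 20 mm and top 23 mm above the floor, leaving a lengthwise slot 34 mm wide open between the lips; the walls are 23 mm high here
- chute_lip_end (a point): point on the chute floor, mid-width, at the uphill end of the lips, 115 mm up from chute_low; from here up the chute is open on top with walls 12 mm high
- chute_high (a point): point on the chute floor, mid-width, at the high end (103 mm above the bench)
- pack: jammed green battery pack, 110 g: 54 mm across the chute (its x) x 44 mm along it (its y) x 18 mm high; white label and two brass terminals on top. Origin: centre of its underside, z out of the top. It starts flat on the chute floor wholly under the lips, its middle 68 to 88 mm up from chute_low; its downhill face can be reached through the slot
- ball (a point): brass spring ball in the chute's +x wall, 78 mm up the floor, that pinches the pack sideways against the other wall with about 7 N. A push of some 4 to 12 N moves the pack uphill; it stays where it is left. It cannot be lifted out while any part of it is under the lips
- bobbin: stray orange plastic coil bobbin, about 40 g, two round flanges 36 mm in diameter (each 7 mm thick) on a 22 mm core, 34 mm high, standing on the chute floor 165 to 210 mm up from chute_low, mid-width. Origin: centre of its underside, z along its axis.
- bin: red open bin fixed to the bench, 140 x 140 x 45 mm high, walls and floor 4 mm. Origin: centre of its underside
- tray: blue shallow open tray fixed to the bench, 140 (x) x 160 (y) x 20 mm high, walls and floor 5 mm. Origin: centre of its underside
- meter: bystander: yellow hand-held meter lying flat, 75 x 150 x 40 mm; origin centre of its underside
- jar: bystander: amber jar with white cap, 64 mm in diameter, 85 mm high; origin centre of its underside
- screwdriver: bystander: red-handled screwdriver lying on the bench, its length along its own x
Not all that is in view belongs to the job. Of the things that look like the bobbin, the middle-sized one is meant.

How it is judged:
On the way, in this order (a step that is already met when the one before it is completed fails the run):
1. the bobbin is in the red bin and let go (x of bobbin in the frame of bin between -0.066 and 0.066 m and y of bobbin in the frame of bin between -0.066 and 0.066 m and z of bobbin in the frame of bin between 0 and 0.04 m and contact force between the fingers and bobbin below 0.05 N), for 0.2 s.
2. the pack has been moved up the chute, still lying on its floor, until it is wholly clear of the lips (y of pack in the frame of chute between -0.0035 and 0.125 m and z of pack in the frame of chute below 0.004 m and contact force between pack and chute above 0.1 N and x of pack in the frame of chute between -0.02 and 0.02 m), for 0.2 s.
At the end, for the whole second after the job is handed in: The pack lies flat (within 6 degrees, terminals up) and still on the floor of the blue tray, its middle inside the tray; the bobbin lies still inside the red bin; both are let go (x of pack in the frame of tray between -0.065 and 0.065 m and y of pack in the frame of tray between -0.075 and 0.075 m and z of pack in the frame of tray below 0.01 m and angle between pack's own z axis and vertical below 0.1 rad and x of bobbin in the frame of bin between -0.066 and 0.066 m and y of bobbin in the frame of bin between -0.066 and 0.066 m and z of bobbin in the frame of bin between 0 and 0.04 m and linear speed of pack below 0.02 m/s and linear speed of bobbin below 0.05 m/s and contact force between pack and tray above 0.1 N); the robot touches nothing.
It fails at once if the pack is dropped: let go and moving faster than 0.6 m/s (a fall of about 2 cm) (linear speed of pack above 0.6 m/s and contact force between the fingers and pack below 0.02 N).
It fails at once if the meter is moved by more than 25 mm (distance of meter from where it was at the start of the episode above 0.025 m).
It fails at once if the jar is moved by more than 25 mm (distance of jar from where it was at the start of the episode above 0.025 m).
It fails at once if the screwdriver is moved by more than 25 mm (distance of screwdriver from where it was at the start of the episode above 0.025 m).
It also fails if it takes over 72 s, if anything falls off the work surface, if the arm or the gripper's body presses on something with over 40 N, if the wrist force passes 120 N, or if a joint passes its speed limit or range.

### The arm

A 6-joint arm with a two-finger parallel gripper is mounted at the origin on the work surface. World frame = base frame: x ahead of the robot, y to its left, z up, the work surface at z = 0. Lengths are in m, angles in rad, forces in N, time in s.
With the tool pointing down it reaches from about 0.225 to 0.875 m from the base axis. Payload 3.4 kg.
Tool frame: the origin (TCP) lies at the very end of the fingers, on their centre line; the grasp point (between the pads) lies 19 mm behind it; z points along the fingers, y is the line along which they close (so a half turn about z gives the same grasp; the last joint's range is limited). The gripper opens to 85 mm and grips with 20 to 120 N. Pads are 22 mm wide; open, the fingers measure 114 mm over their backs; the gripper's body (76 mm by 85 mm) begins 54 mm behind the grasp point. The pads swing forward as they close: fully open they stand 13 mm farther back than shut.
Start: joints at [-1.257, 0.276, 1.505, -0, 1.361, -0.121], TCP at [0.242, -0.522, 0.231] pointing down, gripper open.
Joint ranges: [-2.89, 2.89], [-0.75, 2.08], [0.22, 2.7], [-1.18, 4.32], [0.11, 2.71], [-2.7, 2.7]. Speed limits (rad/s): [2.57, 2.57, 3.14, 3.14, 3.14, 3.14].

### API

Orientations are given as a unit quaternion [w, x, y, z].
In Python, from rig import readout, vision, manip gives the robot as it stands.
- The arm moves only by the shell command python3 -m handwheel 'ROWS' [FORCE]. ROWS is JSON, a list of rows, each a list of 3 entries, a list of its own where there are three numbers: the shift along the tool's x, y, z in mm, then the turn, a rotation vector about the tool's x, y, z in units of 6 degrees (1.0 is 6 degrees), then the closure, from -1 (fully open) to 1 (shut), so that 0 is half open. A call has 1 to 20 rows; each row shifts and turns the commanded pose from where the row before left it, along the tool's axes as they then stand; what a row does not reach is not made up. A row lasts 1/8 s, in which the tool goes at most 62.5 mm and 10.7 degrees, less where a joint would pass 70% of its speed; a pose out of reach is approached as far as the arm can. A call is refused whole if a number of a shift passes 62.5 or a number of a turn 1, either way. A call with a gripper value outside its range is refused whole. The fingers move at their own pace and stop on an object; FORCE is the grip in N (left out, the last holds). Time passes only in rows, so rows that do not move let the fingers close. It gives the time, the measured TCP pose, the force, the opening and the grip force at its end, in the units of the state.
- readout.get_state(): the state, without advancing time (a new reading comes with each control period).
- vision.get_image(name): name is "scene" or "side" or "wrist"; returns the picture (420x560x3 uint8, blue, green, red); there is no depth.
- vision.camera_params(name): a dict with "intrinsics" (3x3 intrinsics, pixels), "dist" ([k1, k2, p1, p2, k3] as OpenCV has them; the pictures are not rectified), "rvec" (rotation vector, rad) and "tvec" (3), from world to camera coordinates, as OpenCV has them; the wrist camera has in their place "hand_eye" (4x4, takes a point from camera to tool coordinates, whose origin is the TCP and whose axes are the flange's). Camera axes: x right, y down, z forward; pixel columns grow to the right and rows downward; lengths in m; the calibration is good to about 2 mm. A picture is of the moment at which its call begins: read the wrist's pose just before it. camera_params takes no time and is no camera call.
- manip.sign_off(): hands the job in; it is judged then, once.
The state is a dict: "clock": time; "qpos": joint angles; "qd": joint speeds; "effort": joint torques, N m; "position": TCP position; "ee_rot": TCP orientation; "contact_force": force on the tool from outside, world axes, zero at the start; "moment": the same for the moment, N m; "width": finger opening in m; "gripper_force": force on a finger pad.
Only numpy, scipy, OpenCV 4.12 (cv2) and the standard library are available. Lean on these libraries where they do the work, as an engineer would, in place of code of your own. Each camera call takes 0.05 s, during which the arm holds its last target. There are 200 camera calls.

## Working session

There is one attempt and no reset: what is moved stays moved. The work goes in short steps, Python scripts to look and compute and a shell command to move; the robot and the scene stay as the last step left them, time stands still between calls to the robot, and variables do not carry over. Pictures are saved under pics/ and viewed, at most 10 in all, crops included, and the job is handed in when it is done.

```bash
ls; mkdir -p pics
python3 - <<'E'
from rig import readout, vision
import cv2
s=readout.get_state();print(s)
for n in("scene","side"):
    im=vision.get_image(n);cv2.imwrite(f"pics/{n}0.png",im)
    print(n,vision.camera_params(n))
print(vision.camera_params("wrist"))
E
```

```text
pics
{'clock': 0.0, 'qpos': array([-1.25697915e+00,  2.76576655e-01,  1.50614743e+00,  2.29134867e-05,
        1.36068132e+00, -1.20991234e-01]), 'qd': array([-0.00049892,  0.00129994, -0.0014055 , -0.00027707,  0.00037852,
       -0.00104587]), 'effort': array([-1.62741389e-04, -4.16772079e+01, -2.45806646e+01,  2.68786346e-05,
        1.11362411e-02, -1.69828337e-05]), 'position': array([ 0.24205342, -0.52098559,  0.23044446]), 'ee_rot': array([-9.03246965e-04,  9.76460756e-01,  2.15693230e-01, -7.61006892e-05]), 'contact_force': array([ 0.35287163, -0.46346228, -0.16510756]), 'moment': array([0.02778336, 0.00939962, 0.0095175 ]), 'gripper_force': 0.0, 'width': 0.08525758594381401}
scene {'intrinsics': array([[411.72844835,   0.        , 284.80640095],
       [  0.        , 411.72844835, 216.20462675],
       [  0.        ,   0.        ,   1.        ]]), 'dist': array([-0.05534884,  0.        ,  0.        ,  0.        ,  0.        ]), 'rvec': array([ 0.76342974,  2.59113883, -1.06335163]), 'tvec': array([ 0.50413334, -0.13633771,  1.10920657])}
side {'intrinsics': array([[545.53064
[... 234 characters left out ...]
[ 0.18331595, -2.86175005,  1.20657582]), 'tvec': array([0.55960875, 0.10794751, 1.38551121])}
{'intrinsics': array([[347.22803664,   0.        , 277.95401199],
       [  0.        , 347.22803664, 208.50757646],
       [  0.        ,   0.        ,   1.        ]]), 'dist': array([-0.06765138,  0.        ,  0.        ,  0.        ,  0.        ]), 'hand_eye': array([[ 2.54548976e-04, -9.44743760e-01, -3.27809644e-01,
         8.51454643e-02],
       [ 9.99998832e-01,  7.34588478e-04, -1.34056215e-03,
         1.76622742e-04],
       [ 1.50729291e-03, -3.27808920e-01,  9.44742843e-01,
        -1.43712079e-01],
       [ 0.00000000e+00,  0.00000000e+00,  0.00000000e+00,
         1.00000000e+00]])}
```

View pics/scene0.png

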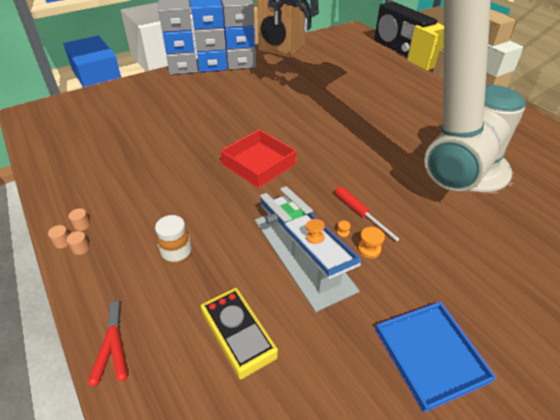

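View pics/side0.png

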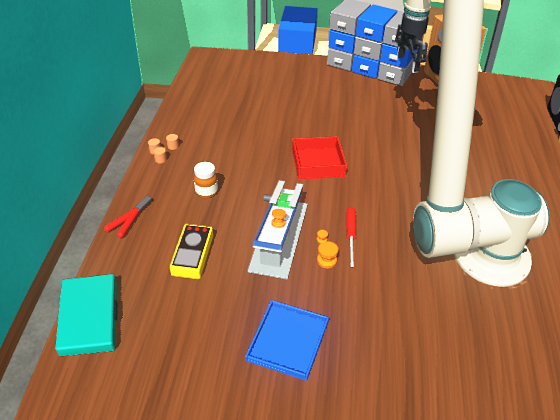

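The scene picture shows three orange bobbins: in the chute at (315,231), small on the bench at (343,229), and large on the bench at (371,242). The one in the chute fits: it is the middle-sized one and stands on the chute floor. Bin is at (259,158), tray at (434,353), and the pack's green at (292,210). I'll confirm in an enlarged crop and measure.

```bash
cat > h.py <<'E'
import numpy as np, cv2
from rig import readout, vision
from scipy.spatial.transform import Rotation as R
def pose(s=None):
    s=s or readout.get_state(); q=s['ee_rot']; T=np.eye(4)
    T[:3,:3]=R.from_quat([q[1],q[2],q[3],q[0]]).as_matrix(); T[:3,3]=s['position']; return T
def cam(n,T=None):
    p=vision.camera_params(n)
    if n=="wrist":
        M=T@p['hand_eye']; return p,M[:3,:3],M[:3,3]
    r=cv2.Rodrigues(p['rvec'])[0]; return p,r.T,-r.T@p['tvec']
def ray(n,uv,T=None):
    p,Rm,o=cam(n,T)
    u=cv2.undistortPoints(np.array([[uv]],float),p['intrinsics'],p['dist'])[0,0]
    d=Rm@np.array([u[0],u[1],1]); return o,d/np.linalg.norm(d)
def onz(n,uv,z,T=None):
    o,d=ray(n,uv,T); return o+d*(z-o[2])/d[2]
def tri(a,b):
    A=np.zeros((3,3));c=np.zeros(3);rs=[ray(*a),ray(*b)]
    for o,d in rs:
        P=np.eye(3)-np.outer(d,d);A+=P;c+=P@o
    x=np.linalg.solve(A,c); return x,[np.linalg.norm((np.eye(3)-np.outer(d,d))@(x-o)) for o,d in rs]
def proj(n,X,T=None):
    p,Rm,o=cam(n,T)
    c=(np.atleast_2d(X)-o)@Rm
    return cv2.projectPoints(c,np.zeros(3),np.zeros(3),p['intrinsics'],p['dist'])[0][:,0]
def blobs(im,lo,hi,amin=60):
    m=cv2.inRange(cv2.cvtColor(im,cv2.COLOR_BGR2HSV),lo,hi)
    n,l,st,c=cv2.connectedComponentsWithStats(m)
    return [(c[i].round(1),st[i]) for i in range(1,n) if st[i,4]>=amin],l
E
python3 - <<'E'
from h import *
for n,(x,y,w,h) in dict(scene=(240,170,160,140),side=(230,165,130,115)).items():
    im=cv2.imread(f"pics/{n}0.png")
    cv2.imwrite(f"pics/{n}_c.png",cv2.resize(im[y:y+h,x:x+w],None,fx=5,fy=5,interpolation=cv2.INTER_CUBIC)[:600])
    for k,lo,hi in(("red",(0,150,90),(6,255,255)),("blue",(105,150,80),(125,255,255)),("orange",(8,180,120),(18,255,255)),("green",(50,120,90),(80,255,255))):
        for c,st in blobs(im,lo,hi)[0]:
            if st[1]>100: print(n,k,c,st)
E
```

```text
scene red [258.3 157.7] [ 220  129   77   59 2798]
scene red [351.1 200.9] [335 186  35  32 424]
scene red [109.3 357.5] [  88  326   40   61 1175]
scene blue [327.8 253. ] [279 219  80  56 392]
scene blue [433.4 355.4] [ 376  303  119  109 7218]
scene orange [314.9 230.5] [306 219  18  24 325]
scene orange [343.3 228.4] [337 220  14  17 187]
scene orange [370.9 241.8] [358 226  27  33 667]
scene orange [173.4 242.9] [157 231  31  19 220]
scene green [292.1 211.3] [282 204  22  15 149]
side red [318.6 157.6] [ 292  136   55   44 2065]
side red [350.7 222.4] [346 207  10  33 288]
side red [122.5 222.2] [104 208  35  30 442]
side blue [267.5 242.6] [254 223  32  27 156]
side blue [287.3 339.5] [ 245  300   84   80 4166]
side orange [205.1 181.3] [194 174  22  13 171]
side orange [278.8 215.8] [272 209  14  18 148]
side orange [326.  252.3] [316 229  23  40 263]
side green [283.  200.6] [274 193  19  15 145]
```

View pics/scene_c.png

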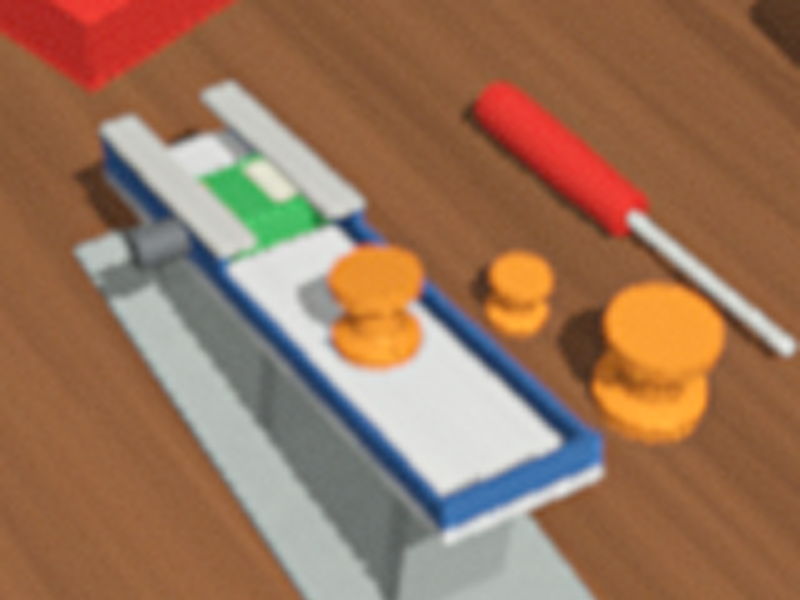

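View pics/side_c.png

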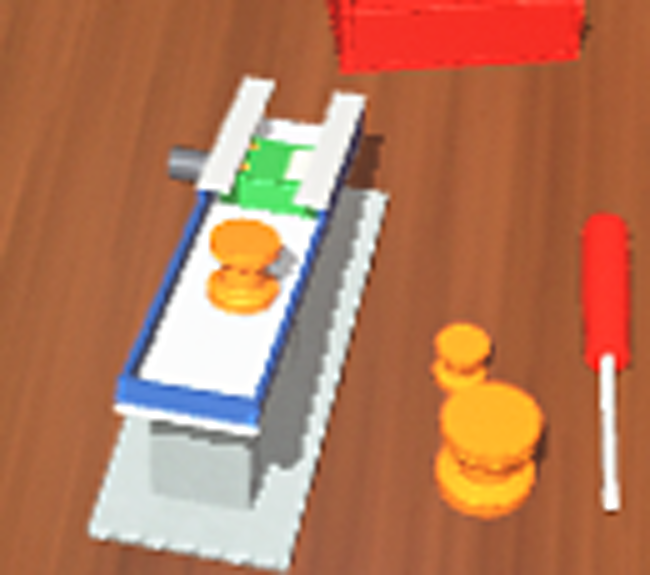

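Both crops confirm the bobbin in the chute at scene (315,231), side (279,216): smaller than the one at (371,242) and larger than the one at (343,229). The ball housing (+x side) is on the left in both views, and the high end is nearest the cameras.

Run:
```python
from h import *
# lip corners (crop px): downhill & uphill inner/outer
L={(.033,-.14):((102,126),(247,77)),(.017,-.14):((135,115),(274,82)),(.017,-.025):((255,243),(228,192)),
(-.017,-.14):((203,94),(335,94)),(-.033,-.14):((237,82),(366,99)),(-.017,-.025):((333,218),(297,201)),(-.033,-.025):((365,210),(325,209))}
P=[];Q=[]
f=lambda c,o:(c[0]/5+o[0]-.4,c[1]/5+o[1]-.4)
for (x,y),(a,b) in L.items():
    X,e=tri(("scene",f(a,(240,170))),("side",f(b,(230,165))));P.append(X);Q.append((x,y,.023));print(x,y,X.round(4),np.round(e,4))
b=[("+hi",(443,532),(118,408)),("-hi",(603,470),(258,433))]
for n,a,c in b: print(n,tri(("scene",f(a,(240,170))),("side",f(c,(230,165)))))
P=np.array(P);Q=np.array(Q)
# yaw-only fit: tilt known 12deg, origin z 0.074
t=np.radians(12);Rx=R.from_euler('x',12,degrees=True).as_matrix()
q=Q@Rx.T; a=P-P.mean(0);c=q-q.mean(0)
yaw=np.arctan2((c[:,0]*a[:,1]-c[:,1]*a[:,0]).sum(),(c[:,:2]*a[:,:2]).sum())
M=R.from_euler('z',yaw).as_matrix()@Rx; o=P.mean(0)-M@Q.mean(0)
print("yaw",np.degrees(yaw),"origin",o,"(z should be .074)");print((P-Q@M.T-o).round(4))
o[2]=.074
np.savez("chute.npz",M=M,o=o)
B,e=tri(("scene",(314.9,230.5)),("side",(278.8,215.8)));print("bobbin mid",B,e,"in chute",M.T@(B-o))
for n,z,s,d in(("bin",.045,(258.3,157.7),(318.6,157.6)),("tray",.015,(433.4,355.4),(287.3,339.5))):
    print(n,onz("scene",s,z*.5),onz("side",d,z*.5))
for n,s,d in (("green",(292,211),(283,200.6)),):
    X=tri((("scene"),s),("side",d))[0];print(n,M.T@(X-o))
for i in (("tray",[(376,321),(440,304),(494,377),(427,403)],.02),("bin",[(221,156),(258,131),(297,155),(261,184)],.045)):
    C=np.array([onz("scene",p,i[2]) for p in i[1]]);print(i[0],C.round(3),C.mean(0))
```

```text
0.033 -0.14 [ 0.5815 -0.135   0.0668] [0.0016 0.0016]
0.017 -0.14 [ 0.5664 -0.1317  0.0682] [0.0019 0.0019]
0.017 -0.025 [ 0.5776 -0.0211  0.0883] [0.0019 0.0019]
-0.017 -0.14 [ 0.5328 -0.1282  0.0672] [0.0022 0.0022]
-0.033 -0.14 [ 0.5158 -0.1261  0.0678] [0.0024 0.0024]
-0.017 -0.025 [ 0.5424 -0.0169  0.0892] [0.0007 0.0007]
-0.033 -0.025 [ 0.5278 -0.0145  0.088 ] [0.0009 0.0009]
+hi (array([0.60793517, 0.14056636, 0.09901483]), [np.float64(0.002781704788344658), np.float64(0.0027817047883445314)])
-hi (array([0.54222359, 0.14888234, 0.09956199]), [np.float64(0.0016967598291271163), np.float64(0.0016967598291272024)])
yaw -5.931720621279719 origin [0.56351801 0.01060133 0.07284515] (z should be .074)
[[-0.0002 -0.0012  0.0005]
 [ 0.0006  0.0004  0.002 ]
 [ 0.0002 -0.0009 -0.0018]
 [ 0.0008  0.0004  0.001 ]
 [-0.0003  0.0008  0.0015]
 [-0.0012 -0.0001 -0.001 ]
 [ 0.0002  0.0006 -0.0022]]
bobbin mid [0.56207818 0.03832791 0.10027943] [np.float64(0.00023561832177064896), np.float64(0.00023561832177073313)] in chute [-0.00429748  0.03229374  0.02000228]
bin [ 0.48554132 -0.30666723  0.0225    ] [ 0.48252025 -0.30116514  0.0225    ]
tray [0.5061767  0.32561175 0.0075    ] [0.50655244 0.32615182 0.0075    ]
green [ 0.00158113 -0.04995503  0.01771115]
tray [[0.552 0.223 0.02 ]
 [0.424 0.262 0.02 ]
 [0.457 0.413 0.02 ]
 [0.583 0.379 0.02 ]] [0.50418771 0.31917743 0.02      ]
bin [[ 0.577 -0.337  0.045]
 [ 0.439 -0.385  0.045]
 [ 0.411 -0.238  0.045]
 [ 0.547 -0.189  0.045]] [ 0.49350658 -0.28742667  0.045     ]
```

```bash
cat >> h.py <<'E'
d=np.load("chute.npz");M,o=d['M'],d['o']
G=M@np.diag([1,-1,-1.])            # tool square to chute, closing along it
def plan(X,Rt):                    # shift first (current tool axes, mm), then turn (units)
    T=pose(); print("shift",(T[:3,:3].T@(X-T[:3,3])*1000).round(1),"turn",(R.from_matrix(T[:3,:3].T@Rt).as_rotvec(degrees=True)/6).round(2))
def ch(x,y,z): return o+M@np.array([x,y,z])
E
python3 -c "
from h import *
plan(ch(-.002,.032,.11),G)"
```

```text
shift [ 518.1 -355.    43. ] turn [1.94 0.54 5.12]
```

```bash
python3 -m handwheel '[[[20,-14,2],[0,0,0],-0.4],[[37,-25,3],[0,0,0],-0.4],[[38,-26,3],[0,0,0],-0.4],[[38,-26,3],[0,0,0],-0.4],[[38,-26,3],[0,0,0],-0.4],[[38,-26,3],[0,0,0],-0.4],[[38,-26,3],[0,0,0],-0.4],[[38,-26,3],[0,0,0],-0.4],[[38,-26,3],[0,0,0],-0.4],[[38,-26,3],[0,0,0],-0.4],[[38,-26,3],[0,0,0],-0.4],[[38,-26,3],[0,0,0],-0.4],[[38,-26,3],[0,0,0],-0.4],[[38,-26,4],[0,0,0],-0.4],[[5,-4,4],[0,0,0],-0.4]]' 40
python3 -m handwheel '[[[0,0,0],[0.32,0.09,0.85],-0.4],[[0,0,0],[0.32,0.09,0.85],-0.4],[[0,0,0],[0.32,0.09,0.85],-0.4],[[0,0,0],[0.32,0.09,0.85],-0.4],[[0,0,0],[0.32,0.09,0.85],-0.4],[[0,0,0],[0.32,0.09,0.85],-0.4],[[0,0,0],[0,0,0],-0.4],[[0,0,0],[0,0,0],-0.4]]'
python3 - <<'E'
from h import *
plan(ch(-.002,.032,.11),G)
T=pose();im=vision.get_image("wrist");cv2.imwrite("pics/w1.png",im);np.save("T1.npy",T)
print(proj("wrist",np.array([ch(0,.032,.034),ch(.029,-.025,.012),ch(-.029,.14,0),ch(.017,-.025,.023),ch(-.017,-.025,.023)]),T))
E
```

```text
clock: 1.98
position: [0.5625, 0.0223, 0.1848]
ee_rot: [-0.001, 0.976, 0.218, -0.0]
contact_force: [-0.7, -0.9, -1.3]
width: 0.0592
gripper_force: 0.0
clock: 2.98
position: [0.5619, 0.0188, 0.1853]
ee_rot: [-0.103, 0.993, -0.05, 0.006]
contact_force: [-0.9, 0.2, -0.3]
width: 0.0598
gripper_force: 0.0
shift [ 0.5 -1.1 -2.8] turn [ 0.03 -0.    0.03]
[[276.85977674 218.74774053]
 [357.92339727 169.30723866]
 [141.18187572 237.1091476 ]
 [360.10679566 190.02740753]
 [356.25103488 235.60996275]]
```

View pics/w1.png

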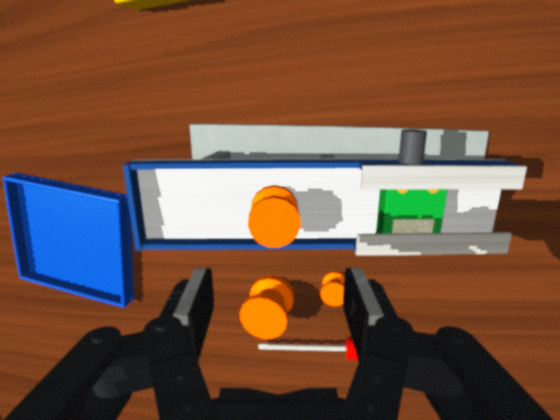

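Wrist picture: bobbin top at (274,223), 4 px from the prediction; lip ends at (361,188)/(357,234) match the fitted chute. The pack's green spans columns 379–446.

Run:
```python
from h import *
T=np.load("T1.npy")
def onc(uv,z):
    O,dv=ray("wrist",uv,T);O=M.T@(O-o);dv=M.T@dv;return (O+dv*(z-O[2])/dv[2]).round(4)
print("bobbin",onc((274,223),.034),"r",onc((249,223),.034),onc((299,223),.034))
print("pack up/down ends",onc((379,212),.018),onc((447,212),.018))
plan(ch(-.001,.0335,.007),G)
```

```text
bobbin [-0.0031  0.0339  0.034 ] r [-0.0031  0.0507  0.034 ] [-0.003   0.0171  0.034 ]
pack up/down ends [-0.0008 -0.0413  0.018 ] [-0.0006 -0.0914  0.018 ]
shift [  1.2  -2.8 100.2] turn [ 0.03 -0.01  0.03]
```

```bash
python3 -m handwheel '[[[0,-3,20],[0,0,0],-0.4],[[0,0,20],[0,0,0],-0.4],[[0,0,20],[0,0,0],-0.4],[[0,0,20],[0,0,0],-0.4],[[0,0,12],[0,0,0],-0.4],[[0,0,8],[0,0,0],-0.4],[[0,0,0],[0,0,0],-0.4],[[0,0,0],[0,0,0],1],[[0,0,0],[0,0,0],1],[[0,0,0],[0,0,0],1],[[0,0,0],[0,0,0],1],[[0,0,0],[0,0,0],1],[[0,0,0],[0,0,0],1]]' 35
python3 -c "
from h import *
T=pose();print(M.T@(T[:3,3]-o));plan(ch(0,.0335,.13),G)"
```

```text
clock: 4.65
position: [0.5655, 0.0417, 0.089]
ee_rot: [-0.103, 0.993, -0.05, 0.007]
contact_force: [-2.1, -1.4, 5.7]
width: 0.0335
gripper_force: 34.8
[-0.0011934   0.03352475  0.00817247]
shift [   1.5    0.4 -121.8] turn [ 0.03 -0.02  0.03]
```

```bash
python3 -m handwheel '[[[0,0,-10],[0,0,0],1],[[0,0,-20],[0,0,0],1],[[0,0,-30],[0,0,0],1],[[0,0,-30],[0,0,0],1],[[0,0,-30],[0,0,0],1],[[0,0,0],[-0.5,0,0],1],[[0,0,0],[-0.5,0,0],1],[[0,0,0],[-0.5,0,0],1],[[0,0,0],[-0.5,0,0],1],[[0,0,0],[0,0,0],1],[[0,0,0],[0,0,0],1]]'
python3 -c "
from h import *
V=G.copy();V=R.from_euler('z',-5.93,degrees=True).as_matrix()@np.diag([1,-1,-1.])
plan(np.array([.489,-.297,.16]),V)"
```

```text
clock: 6.02
position: [0.5622, 0.0174, 0.2055]
ee_rot: [0.001, 0.999, -0.051, 0.0]
contact_force: [-0.2, -0.5, -0.8]
width: 0.0331
gripper_force: 34.8
shift [-41.  320.1  46.3] turn [ 0.02 -0.01  0.02]
```

```bash
python3 -m handwheel '[[[-3,15,0],[0,0,0],1],[[-5,40,5],[0,0,0],1],[[-6,45,8],[0,0,0],1],[[-6,45,8],[0,0,0],1],[[-6,45,8],[0,0,0],1],[[-6,45,8],[0,0,0],1],[[-6,45,8],[0,0,0],1],[[-3,30,1],[0,0,0],1],[[0,10,0],[0,0,0],1],[[0,0,0],[0,0,0],1],[[0,0,0],[0,0,0],1]]'
python3 - <<'E'
from h import *
T=pose();print(T[:3,3])
im=vision.get_image("scene");cv2.imwrite("pics/s2.png",im)
im=vision.get_image("wrist");cv2.imwrite("pics/w2.png",im)
for c,st in blobs(im,(0,150,90),(6,255,255),500)[0]: print(c,st)
E
```

```text
clock: 7.4
position: [0.4892, -0.2958, 0.1606]
ee_rot: [0.001, 0.999, -0.05, 0.001]
contact_force: [-0.4, 0.8, -0.2]
width: 0.0335
gripper_force: 34.9
[ 0.48924851 -0.29583741  0.16057553]
[295.  185.1] [  176    89   222   187 26937]
[ 55.1 316.1] [   4  300  101   32 2423]
```

View pics/w2.png

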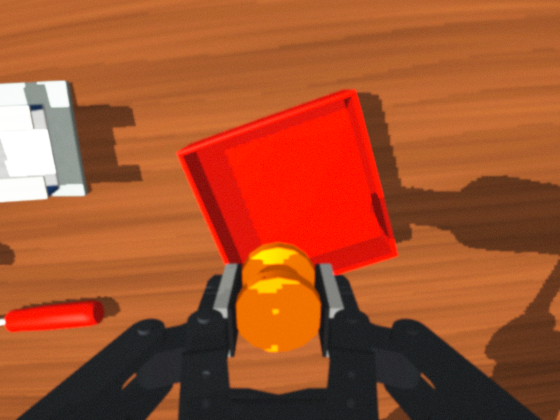

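The bobbin is held squarely; bin rim corners are at (182,152), (354,92), (396,254).

Run:
```python
from h import *
T=pose()
C=np.array([onz("wrist",p,.045,T) for p in((182,152),(354,92),(396,254))]);print(C.round(3),np.linalg.norm(np.diff(C,axis=0),axis=1))
c=(C[0]+C[2])/2;print(c);plan(np.array([c[0],c[1],.02]),T[:3,:3])
```

```text
[[ 0.537 -0.228  0.045]
 [ 0.567 -0.358  0.045]
 [ 0.435 -0.389  0.045]] [0.13385908 0.13598465]
[ 0.4856476  -0.30854407  0.045     ]
shift [ -2.7  12.8 140.7] turn [0. 0. 0.]
```

```bash
python3 -m handwheel '[[[-2,10,20],[0,0,0],1],[[0,0,30],[0,0,0],1],[[0,0,30],[0,0,0],1],[[0,0,30],[0,0,0],1],[[0,0,20],[0,0,0],1],[[0,0,10],[0,0,0],1],[[0,0,0],[0,0,0],1],[[0,0,0],[0,0,0],-0.3],[[0,0,0],[0,0,0],-0.3],[[0,0,0],[0,0,0],-0.3],[[0,0,0],[0,0,0],-0.3],[[0,0,-10],[0,0,0],-0.3],[[0,0,-30],[0,0,0],-0.3],[[0,0,-40],[0,0,0],-0.3],[[0,0,-40],[0,0,0],-0.3],[[0,0,-20],[0,0,0],-0.3],[[0,0,0],[0,0,0],-0.3],[[0,0,0],[0,0,0],1],[[0,0,0],[0,0,0],1],[[0,0,0],[0,0,0],1]]'
python3 - <<'E'
from h import *
T=pose();im=vision.get_image("wrist");cv2.imwrite("pics/w3.png",im)
for c,st in blobs(im,(8,180,120),(18,255,255),300)[0]: print(c,st,onz("wrist",c,.02,T))
plan(ch(0,-.112,.07),G)
E
```

```text
clock: 10.0
position: [0.4858, -0.3063, 0.1594]
ee_rot: [0.001, 0.999, -0.051, -0.0]
contact_force: [0.4, -0.2, -0.5]
width: 0.0015
gripper_force: 0.0
[243.3 139.2] [     0      0    560    420 111435] [ 0.53445362 -0.28284862  0.02      ]
[281.5 191. ] [255 170  47  54 328] [ 0.48784515 -0.30934827  0.02      ]
[437. 293.] [  310   216   250   171 20693] [ 0.3712642 -0.448504   0.02     ]
[555.4 309. ] [548 288  12  43 312] [ 0.33555995 -0.57606804  0.02      ]
[278.  373.4] [269 330  19  64 572] [ 0.28933273 -0.28624357  0.02      ]
shift [  44.9 -199.2   40. ] turn [2.02 0.   0.02]
```

```bash
python3 -m handwheel '[[[5,-20,0],[0,0,0],1],[[8,-35,0],[0,0,0],1],[[8,-35,5],[0,0,0],1],[[8,-35,10],[0,0,0],1],[[8,-35,10],[0,0,0],1],[[6,-25,10],[0,0,0],1],[[2,-8,5],[0,0,0],1],[[0,0,0],[0.5,0,0],1],[[0,0,0],[0.5,0,0],1],[[0,0,0],[0.5,0,0],1],[[0,0,0],[0.5,0,0],1],[[0,0,0],[0,0,0],1],[[0,0,0],[0,0,0],1]]'
python3 - <<'E'
from h import *
T=pose();im=vision.get_image("wrist");cv2.imwrite("pics/w4.png",im);np.save("T4.npy",T)
plan(ch(0,-.118,.006),G)
print(proj("wrist",np.array([ch(.017,-.025,.023),ch(-.017,-.025,.023),ch(.017,-.14,.023),ch(-.017,-.14,.023)]),T))
E
```

```text
clock: 11.68
position: [0.5504, -0.1193, 0.12]
ee_rot: [-0.102, 0.993, -0.05, 0.006]
contact_force: [-0.2, -0.2, 0.3]
width: -0.0001
gripper_force: 0.0
shift [-0.5 -0.2 66.1] turn [ 0.04 -0.01  0.03]
[[122.53097041 210.72840788]
 [130.48027994 261.61918349]
 [315.5922073  211.04226142]
 [313.46600866 262.44789742]]
```

View pics/w4.png

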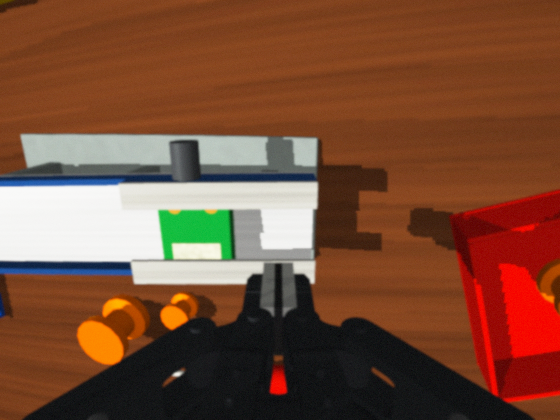

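The slot edges are at rows 208 and 261, the pack's green spans columns 160–233, and the lip low end is at column 317, all as predicted; the bobbin lies in the bin.

```bash
python3 - <<'E'
from h import *
T=np.load("T4.npy")
def onc(uv,z):
    O,dv=ray("wrist",uv,T);O=M.T@(O-o);dv=M.T@dv;return (O+dv*(z-O[2])/dv[2]).round(4)
print(onc((160,235),.018),onc((233,235),.018),onc((220,208),.023),onc((220,261),.023),onc((317,208),.023))
E
python3 -m handwheel '[[[0,0,15],[0,0,0],1],[[0,0,20],[0,0,0],1],[[0,0,15],[0,0,0],1],[[0,0,10],[0,0,0],1],[[0,0,5],[0,0,0],1],[[0,0,0],[0,0,0],1],[[0,0,0],[0,0,0],1]]'
python3 -c "
from h import *
T=pose();print(M.T@(T[:3,3]-o))"
```

```text
[-0.0008 -0.0442  0.018 ] [-0.0006 -0.09    0.018 ] [ 0.0188 -0.0837  0.023 ] [-0.0161 -0.0818  0.023 ] [ 0.0189 -0.1408  0.023 ]
clock: 12.6
position: [0.5524, -0.1063, 0.0567]
ee_rot: [-0.103, 0.993, -0.05, 0.006]
contact_force: [0.0, 0.7, -0.7]
width: -0.0004
gripper_force: 0.0
[ 0.0010208  -0.11848766  0.007528  ]
```

```bash
python3 -m handwheel '[[[0,-5,0],[0,0,0],1],[[0,-5,0],[0,0,0],1],[[0,-5,0],[0,0,0],1],[[0,-5,0],[0,0,0],1],[[0,-5,0],[0,0,0],1],[[0,-5,0],[0,0,0],1],[[0,-5,0],[0,0,0],1],[[0,-5,0],[0,0,0],1],[[0,-5,0],[0,0,0],1],[[0,-5,0],[0,0,0],1]]'
python3 -c "
from h import *
T=pose();print(M.T@(T[:3,3]-o))"
```

```text
clock: 13.85
position: [0.5571, -0.0574, 0.0667]
ee_rot: [-0.103, 0.993, -0.05, 0.006]
contact_force: [-1.0, 0.1, -0.4]
width: -0.0
gripper_force: 0.8
[ 0.00061255 -0.06834419  0.00707344]
```

```bash
python3 -m handwheel '[[[0,-5,0],[0,0,0],1],[[0,-5,0],[0,0,0],1],[[0,-5,0],[0,0,0],1],[[0,-5,0],[0,0,0],1],[[0,-5,0],[0,0,0],1],[[0,-5,0],[0,0,0],1],[[0,-5,0],[0,0,0],1],[[0,-5,0],[0,0,0],1],[[0,-5,0],[0,0,0],1],[[0,-5,0],[0,0,0],1],[[0,-5,0],[0,0,0],1],[[0,-5,0],[0,0,0],1],[[0,-4,0],[0,0,0],1],[[0,0,0],[0,0,0],1],[[0,0,0],[0,0,0],1]]'
python3 - <<'E'
from h import *
T=pose();print(M.T@(T[:3,3]-o))
im=vision.get_image("wrist");cv2.imwrite("pics/w5.png",im)
def onc(uv,z):
    O,dv=ray("wrist",uv,T);O=M.T@(O-o);dv=M.T@dv;return (O+dv*(z-O[2])/dv[2]).round(4)
for c,st in blobs(im,(50,120,90),(80,255,255),100)[0]:
    print(c,st,onc((st[0],c[1]),.018),onc((st[0]+st[2],c[1]),.018))
E
```

```text
clock: 15.72
position: [0.5626, 0.0058, 0.0791]
ee_rot: [-0.104, 0.993, -0.05, 0.005]
contact_force: [0.7, -0.2, -1.1]
width: -0.0002
gripper_force: 0.3
[-0.00040056 -0.00367319  0.00600986]
[194.  274.8] [ 142  231  105  108 6571] [0.0082 0.0561 0.018 ] [0.0087 0.0102 0.018 ]
```

View pics/w5.png

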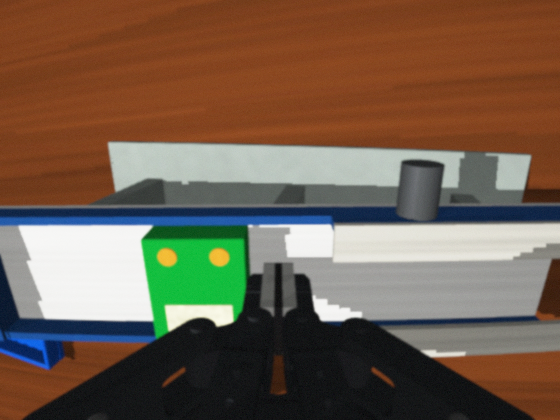

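The pack (green, columns 142–247) lies flat in the open part at chute y ≈ 0.010–0.055, clear of the lips (end at column 333).

```bash
python3 -m handwheel '[[[0,5,0],[0,0,0],1],[[0,5,0],[0,0,0],1],[[0,0,-15],[0,0,0],1],[[0,0,-25],[0,0,0],1],[[0,0,-30],[0,0,0],1],[[0,0,-10],[0,0,0],-0.6],[[0,-15,0],[0,0,0],-0.6],[[0,-20,0],[0,0,0],-0.6],[[0,-10,0],[0,0,0],-0.6],[[0,0,0],[0,0,0],-0.6],[[0,0,0],[0,0,0],-0.6]]'
python3 - <<'E'
from h import *
T=pose();print(M.T@(T[:3,3]-o))
im=vision.get_image("wrist");cv2.imwrite("pics/w6.png",im)
def onc(uv,z):
    O,dv=ray("wrist",uv,T);O=M.T@(O-o);dv=M.T@dv;return (O+dv*(z-O[2])/dv[2]).round(4)
m=cv2.inRange(cv2.cvtColor(im,cv2.COLOR_BGR2HSV),(50,120,60),(80,255,255))
k=max(cv2.findContours(m,0,2)[0],key=cv2.contourArea)
r=cv2.minAreaRect(k);print(r)
for p in cv2.boxPoints(r): print(p,onc(p,.018))
print(onc(r[0],.018));plan(ch(0,onc(r[0],.018)[1],.002),G)
E
```

```text
clock: 17.15
position: [0.5647, 0.0229, 0.1647]
ee_rot: [-0.103, 0.993, -0.05, 0.005]
contact_force: [0.6, 0.1, 0.2]
width: 0.0685
gripper_force: 0.0
[-4.89181500e-05  3.09348640e-02  8.61352039e-02]
((276.5, 222.5), (81.0, 67.0), 90.0)
[243. 182.] [0.029  0.0534 0.018 ]
[310. 182.] [0.0292 0.0112 0.018 ]
[310. 263.] [-0.028   0.0092  0.018 ]
[243. 263.] [-0.0281  0.0551  0.018 ]
[0.0017 0.0322 0.018 ]
shift [-0.  -1.8 84.2] turn [ 0.03 -0.    0.02]
```

```bash
python3 -m handwheel '[[[0,-1,15],[0,0,0],-0.6],[[0,0,20],[0,0,0],-0.6],[[0,0,20],[0,0,0],-0.6],[[0,0,15],[0,0,0],-0.6],[[0,0,9],[0,0,0],-0.6],[[0,0,4],[0,0,0],-0.6],[[0,0,0],[0,0,0],-0.6],[[0,0,0],[0,0,0],-0.6]]'
python3 -m handwheel '[[[0,0,0],[0,0,0],1],[[0,0,0],[0,0,0],1],[[0,0,0],[0,0,0],1],[[0,0,0],[0,0,0],1],[[0,0,0],[0,0,0],1],[[0,0,0],[0,0,0],1]]' 50
python3 -c "
from h import *
T=pose();print(M.T@(T[:3,3]-o))"
```

```text
clock: 18.2
position: [0.5674, 0.0405, 0.0847]
ee_rot: [-0.103, 0.993, -0.05, 0.007]
contact_force: [0.2, -0.6, -0.1]
width: 0.0681
gripper_force: 0.0
clock: 18.95
position: [0.5674, 0.0404, 0.0848]
ee_rot: [-0.103, 0.993, -0.05, 0.007]
contact_force: [-1.2, -1.0, 5.2]
width: 0.0425
gripper_force: 52.3
[0.00076074 0.03164706 0.00432952]
```

```bash
python3 -m handwheel '[[[0,0,-5],[0,0,0],1],[[0,0,-10],[0,0,0],1],[[0,0,-20],[0,0,0],1],[[0,0,-25],[0,0,0],1],[[0,0,-30],[0,0,0],1],[[0,0,-10],[-0.4,0,0],1],[[0,0,0],[-0.5,0,0],1],[[0,0,0],[-0.5,0,0],1],[[0,0,0],[-0.5,0,0],1],[[0,0,0],[-0.1,0,0],1],[[0,0,0],[0,0,0],1]]'
python3 -c "
from h import *
V=R.from_euler('z',-16.5,degrees=True).as_matrix()@np.diag([1,-1,-1.])
plan(np.array([.506,.322,.13]),V)"
```

```text
clock: 20.32
position: [0.5643, 0.0204, 0.1819]
ee_rot: [0.001, 0.999, -0.05, 0.0]
contact_force: [-0.2, -0.2, -1.0]
width: 0.0427
gripper_force: 51.6
shift [ -88.4 -294.4   51.1] turn [ 0.03 -0.01  1.79]
```

```bash
python3 -m handwheel '[[[-4,-14,0],[0,0,0],1],[[-8,-28,0],[0,0,0],1],[[-11,-35,0],[0,0,0],1],[[-11,-36,0],[0,0,0],1],[[-11,-36,0],[0,0,0],1],[[-11,-36,5],[0,0,0],1],[[-11,-36,10],[0,0,0],1],[[-11,-36,15],[0,0,0],1],[[-7,-24,15],[0,0,0],1],[[-3,-13,6],[0,0,0],1],[[0,0,0],[0,0,0.45],1],[[0,0,0],[0,0,0.45],1],[[0,0,0],[0,0,0.45],1],[[0,0,0],[0,0,0.45],1],[[0,0,0],[0,0,0],1],[[0,0,0],[0,0,0],1]]'
python3 - <<'E'
from h import *
T=pose();print(T[:3,3])
im=vision.get_image("wrist");cv2.imwrite("pics/w7.png",im)
E
```

```text
clock: 22.32
position: [0.507, 0.3213, 0.1301]
ee_rot: [0.001, 0.99, -0.144, 0.001]
contact_force: [-0.1, 0.4, -1.2]
width: 0.043
gripper_force: 51.6
[0.50702954 0.3212848  0.13012916]
```

View pics/w7.png

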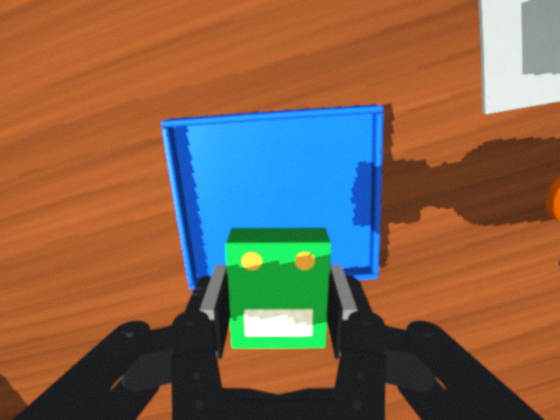

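The pack is level in the grip; tray rim corners are at (163,123), (383,107), (190,289), (378,278).

Run:
```python
from h import *
T=pose()
C=np.array([onz("wrist",p,.02,T) for p in((163,123),(383,107),(378,278),(190,289))]);c=C.mean(0)
print(C.round(3),c);plan(np.array([c[0],c[1],.016]),R.from_euler('z',-16.5,degrees=True).as_matrix()@np.diag([1,-1,-1.]))
```

```text
[[0.59  0.383 0.02 ]
 [0.556 0.229 0.02 ]
 [0.421 0.259 0.02 ]
 [0.456 0.414 0.02 ]] [0.50590547 0.32150236 0.02      ]
shift [ -1.3  -0.2 114.1] turn [ 0.03 -0.02 -0.02]
```

```bash
python3 -m handwheel '[[[0,0,20],[0.03,-0.02,0],1],[[0,0,30],[0,0,0],1],[[0,0,30],[0,0,0],1],[[0,0,20],[0,0,0],1],[[0,0,10],[0,0,0],1],[[0,0,3],[0,0,0],1],[[0,0,0],[0,0,0],1],[[0,0,0],[0,0,0],1]]'
python3 -m handwheel '[[[0,0,2],[0,0,0],1],[[0,0,2],[0,0,0],1],[[0,0,0],[0,0,0],1],[[0,0,0],[0,0,0],1]]'
```

```text
clock: 23.38
position: [0.5075, 0.3218, 0.0178]
ee_rot: [-0.001, 0.99, -0.144, 0.001]
contact_force: [-0.1, -0.7, -1.5]
width: 0.0428
gripper_force: 51.6
clock: 23.88
position: [0.5069, 0.3214, 0.0129]
ee_rot: [-0.0, 0.99, -0.144, -0.0]
contact_force: [-0.6, 0.3, -1.0]
width: 0.0427
gripper_force: 51.6
```

```bash
python3 -m handwheel '[[[0,0,1],[0,0,0],1],[[0,0,1],[0,0,0],1],[[0,0,0],[0,0,0],1],[[0,0,0],[0,0,0],1]]'
python3 -m handwheel '[[[0,0,1],[0,0,0],1],[[0,0,1],[0,0,0],1],[[0,0,0],[0,0,0],1],[[0,0,0],[0,0,0],1]]'
```

```text
clock: 24.38
position: [0.5069, 0.3214, 0.0109]
ee_rot: [-0.0, 0.99, -0.144, -0.0]
contact_force: [-0.4, 0.2, -1.2]
width: 0.0428
gripper_force: 51.6
clock: 24.88
position: [0.5069, 0.3215, 0.0092]
ee_rot: [-0.0, 0.99, -0.144, -0.0]
contact_force: [-1.3, 0.5, 3.0]
width: 0.0426
gripper_force: 52.0
```

Force shows the pack touching the tray floor; releasing.

```bash
python3 -m handwheel '[[[0,0,0],[0,0,0],-0.1],[[0,0,0],[0,0,0],-0.3],[[0,0,0],[0,0,0],-0.4],[[0,0,0],[0,0,0],-0.4],[[0,0,0],[0,0,0],-0.4],[[0,0,-5],[0,0,0],-0.4],[[0,0,-15],[0,0,0],-0.4],[[0,0,-30],[0,0,0],-0.4],[[0,0,-40],[0,0,0],-0.4],[[0,0,-40],[0,0,0],-0.4],[[-20,0,-20],[0,0,0],-0.4],[[-30,0,0],[0,0,0],-0.4],[[-20,0,0],[0,0,0],-0.4],[[0,0,0],[0,0,0],-0.4],[[0,0,0],[0,0,0],-0.4]]'
python3 - <<'E'
from h import *
a=vision.get_image("scene");b=vision.get_image("side")
cv2.imwrite("pics/end.png",np.hstack([cv2.resize(a[120:420,150:510],(432,360)),cv2.resize(b[120:400,230:370],(180,360))]))
for n,im in(("scene",a),("side",b)):
    for k,lo,hi in(("green",(50,120,90),(80,255,255)),("orange",(8,180,120),(18,255,255))):
        for c,st in blobs(im,lo,hi)[0]:
            if st[1]>100: print(n,k,c,st[4])
E
```

```text
clock: 26.75
position: [0.4402, 0.3414, 0.1587]
ee_rot: [0.0, 0.99, -0.144, 0.0]
contact_force: [-0.3, 0.1, 0.1]
width: 0.0597
gripper_force: 0.0
scene green [432.5 351.7] 594
scene orange [258.5 157.3] 239
scene orange [343.3 228.4] 187
scene orange [370.9 241.6] 677
scene orange [173.3 242.8] 223
side green [287.3 337.6] 383
side orange [204.4 180.7] 178
```

View pics/end.png

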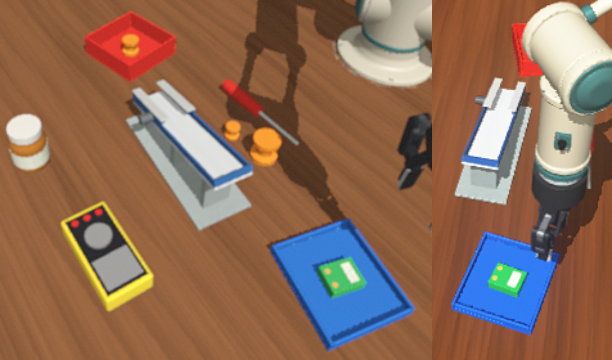

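The pack lies flat mid-tray, terminals up (scene (432,352)); the bobbin stands in the bin (scene (258,157)); the bystanders are in place and the arm is clear.

```bash
python3 -c "
from rig import manip
print(manip.sign_off())"
```

```text
the job is handed in; nothing more can be done
None
```

I handed the job in at about 27 s: the bobbin stands in the red bin, the pack lies flat and terminals-up in the blue tray, and the meter, jar and screwdriver were not touched; the sign-off returned no verdict.

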